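# Free-run check of a torch carriage on its guide rail

### The job

Check that the torch carriage runs freely on its rail: take it by the upright grip, send it off calmly (under 0.4 m/s) towards the far end and let go, so that it rolls on its own for three full seconds, never slower than 4 cm/s, while your open hand goes along at the grip without touching, tool point within 3 cm of the grip's middle. Then take hold of the grip while it is still rolling, ease it to a stop in the last 10 cm before the far buffers without ever hitting them, let go and leave it standing there. Leave the other things on the table alone.

Things in the scene. Friction and masses are not known exactly. Their poses are not given: they have to be found in the camera images.
- rail: Straight aluminium guide rail, 960 x 80 mm, top 52 mm above the table, fixed, lying across in front of the robot. Origin: its middle, on the table. y runs along it from the starting end (robot's right) to the far end (left), within 10 degrees of world y; x across it, away from the robot; z up. End blocks 97 mm high. Forces on this body include its carriage.
- carriage (a joint): Travel of the torch carriage along rail y, m: 0 at the starting buffers, 0.704 at the far ones; starts at rest at 0.02 to 0.07. Nominal mass 1.5 kg (real one 0.7 to 1.4 times that), viscous drag about 0.3 N per m/s plus 0.01 N dry friction: left alone it slows with a time constant of about 5 s (3.5 to 7 s). No motor or spring; the rail is level.
- grip (a point): Middle of the black upright grip in the centre of the carriage: a cylinder 32 mm thick, from 88 to 168 mm above the table. The point is on its axis, 140 mm above the table, at rail x = 0, y = -0.352 m + travel; axes as the rail's. Taken from above with the fingers closing across the rail (rail x), the carriage can roll freely between the opened fingers.
- deck (a point): Centre of the top of the carriage's aluminium deck, 74 mm above the table, under the grip. The deck is 130 mm across and 160 mm along the rail and runs on four grooved rollers that hold it on the rail.
- torch_top (a point): Top of the grey machine torch (32 mm thick, upright), 187 mm above the table, 140 mm across (rail x) and 58 mm ahead (rail y) of the grip. It hangs on a cross arm 105 mm above the table that also runs 58 mm ahead of the grip.
- far_buffer (a point): Face of the two rubber buffers at the far end, 432 mm from the rail's middle; the deck's leading edge would hit them at travel 0.704 m. The gap left is 0.704 m - travel.
- plate: Steel plate to be cut, 200 x 860 x 6 mm, top 28 mm above the table, fixed, along the far side of the rail from rail x = 100 to 300 mm. Origin and axes as the rail's.
- hammer: Hammer, 260 mm long, wooden handle, lying on the table on the robot's side of the rail; leave alone. Origin on the table under the middle of its length, x towards the head.
- magnet_square: Square grey magnet block, 90 x 90 x 22 mm, with a steel button on top; leave alone. Origin under its centre.
- parts_tin: Open steel tin 110 x 80 x 35 mm with torch nozzles in it, on the robot's side of the rail; leave alone. Origin under its centre.

How it is judged:
By the outcome, as a careful person would: the job done as asked, in the order asked, and still so for the second after the job is handed in, with the robot touching nothing.
It also fails if it takes over 40 s, if anything falls off the work surface, if the arm or the gripper's body presses on something with over 40 N, if the wrist force passes 120 N, or if a joint passes its speed limit or range.

### The arm

A 6-joint arm with a two-finger parallel gripper is mounted at the origin on the work surface. World frame = base frame: x ahead of the robot, y to its left, z up, the work surface at z = 0. Lengths are in mm, angles in rad, forces in N, time in s.
With the tool pointing down it reaches from about 275 to 1000 mm from the base axis. Payload 8.4 kg.
Tool frame: the origin (TCP) lies between the finger pads, 19 mm behind the fingertips; this is the grasp point; z points along the fingers, y is the line along which they close (so a half turn about z gives the same grasp; the last joint's range is limited). The gripper opens to 85 mm and grips with 20 to 120 N. Pads are 22 mm wide; open, the fingers measure 114 mm over their backs; the gripper's body (76 mm by 85 mm) begins 54 mm behind the grasp point. The pads swing forward as they close: fully open they stand 13 mm farther back than shut.
Start: joints at [-1.326, 0.353, 1.633, -0, 1.155, -0.002], TCP at [152.687, -606.065, 249.981] pointing down, gripper open.
Joint ranges: [-2.63, 2.63], [-0.92, 2.1], [0.06, 2.66], [-1.3, 4.44], [0, 2.69], [-3.02, 3.02]. Speed limits (rad/s): [2.22, 2.22, 2.79, 3.14, 3.14, 3.14].

### API

Orientations are given as [roll, pitch, yaw] about the fixed x, y, z axes, in that order (R = Rz(yaw) Ry(pitch) Rx(roll)).
In Python, from rig import telemetry, imaging, r gives the robot as it stands. The module is installed in compiled form; this text tells all that it offers.
- The arm moves only by the tool step_arm, never from a script. Its argument "moves" is a list of rows, each a list of 3 entries, a list of its own where there are three numbers: the turn, a rotation vector about the tool's x, y, z scaled (see below), then the shift along the tool's x, y, z scaled (see below), then the opening, from -1 (shut) to 1 (fully open). A call has 1 to 8 rows; each row is the pose to reach, as a shift and turn from the pose commanded when the call began, along the tool's axes at that moment; what a row does not reach only later rows make up. The controller multiplies each number of a shift by 200 mm and each number of a turn by 45 degrees. A row lasts 1/10 s, in which the tool goes at most 50 mm and 8.59 degrees, less where a joint would pass 70% of its speed; a pose out of reach is approached as far as the arm can. A call with a number of a shift or a turn outside -1 to 1 is refused whole. A call with a gripper value outside its range is refused whole. The fingers move at their own pace and stop on an object; "squeeze" is the grip in N (left out, the last holds). Time passes only in rows, so rows that repeat a pose let the fingers close. It gives the time, the measured TCP pose, the force, the opening and the grip force at its end, in the units of the state.
- telemetry.sense(): the state, without advancing time (a new reading comes with each control period).
- imaging.grab_frame(name): name is "side" or "top" or "wrist"; returns the picture (480x640x3 uint8, red, green, blue); there is no depth.
- imaging.calibration(name): a dict with "fx", "fy", "cx", "cy" (pixels), "cam_to_world" (4x4, takes a point from camera to world coordinates). Camera axes: x right, y up, looking along -z (the intrinsics and any distortion apply to the point x, -y, -z); pixel columns grow to the right and rows downward; lengths in mm; the calibration is good to about 2 mm. A picture is of the moment at which its call begins: read the wrist's pose just before it. calibration takes no time and is no camera call; for the wrist camera it gives the pose at the moment of the call.
- r.sign_off(): hands the job in; it is judged then, once.
Trained networks look in the newest picture that a camera, given by its name, has taken for a name from the list of things; names that differ only in an ending like _2 or _b are one class to them, and where a whole thing is asked for, a point or a joint stands for the part that bears it (a point fixed in the world has none). Each returns a list of dicts, best first, with "conf" (0 to 1); they miss things now and then, are a little off and sometimes report something else, mostly with a low value. They report only what shows in the picture. A call takes as long as a camera call.
- imaging.recognise(camera, name): "extent" ([left, top, width, height] in pixels, round what is visible of it).
- imaging.mark_of(camera, name): "xy" ([column, row] in pixels: a listed point, or the origin of a listed thing).
The state is a dict: "clock": time; "qpos": joint angles; "qvel": joint speeds; "joint_efforts": joint torques, N m; "eef_pos": TCP position; "tcp_rot": TCP orientation; "contact_force": force on the tool from outside, world axes, zero at the start; "wrist_torque": the same for the moment, N m; "opening": opening from 0.0 (shut) to 1.0 (fully open); "grasp_force": force on a finger pad.
Only numpy, scipy, OpenCV 4.12 (cv2) and the standard library are available. Lean on these libraries where they do the work, as an engineer would, in place of code of your own. Each camera call takes 0.05 s, during which the arm holds its last target. There are 200 camera calls.

## Working session

There is one attempt and no reset: what is moved stays moved. The work goes in short steps, Python scripts to look and compute and a tool call to move; the robot and the scene stay as the last step left them, time stands still between calls to the robot, and variables do not carry over. Pictures are saved under pics/ and viewed, at most 10 in all, crops included, and the job is handed in when it is done.

Besides the shell and the picture viewer there is one more tool, called after "Emit:" as name(argument=value, ...), one argument or row to a line, values as JSON. step_arm: Moves the arm, as the interface text tells. Its arguments: {"type":"object","properties":{"moves":{"type":"array"},"squeeze":{"type":"number"}},"required":["moves"]}

```bash
mkdir -p pics; cat > h.py <<'E'
import numpy as np, cv2
from rig import telemetry, imaging, r
def ray(cam,uv,z):
    c=imaging.calibration(cam);T=np.array(c["cam_to_world"])
    d=np.array([(uv[0]-c["cx"])/c["fx"],-(uv[1]-c["cy"])/c["fy"],-1.])
    d=T[:3,:3]@d;o=T[:3,3]
    return o+d*(z-o[2])/d[2]
E
python3 - <<'E'
from h import *
s=telemetry.sense();print({k:np.round(v,3).tolist() for k,v in s.items()})
for cam in("top","side"):
    f=imaging.grab_frame(cam);cv2.imwrite(f"pics/{cam}0.png",f[:,:,::-1])
    print(cam,{k:(v if k!="cam_to_world" else np.round(v,3).tolist()) for k,v in imaging.calibration(cam).items()})
    for n,z in(("rail",0),("grip",140),("deck",74),("torch_top",187),("far_buffer",74),("plate",0),("hammer",0),("magnet_square",0),("parts_tin",0)):
        for m in imaging.mark_of(cam,n)[:2]:
            print(n,np.round(m["xy"],1),round(m["conf"],2),np.round(ray(cam,m["xy"],z),1))
print(telemetry.sense()["clock"])
E
```

```text
{'clock': 0.0, 'qpos': [-1.326, 0.354, 1.634, 0.0, 1.155, -0.002], 'qvel': [-0.001, 0.0, -0.0, 0.001, 0.001, -0.001], 'joint_efforts': [-0.0, -60.526, -34.207, 0.0, 0.009, -0.0], 'eef_pos': [152.608, -605.605, 249.243], 'tcp_rot': [-3.14, -0.0, 0.247], 'contact_force': [-0.009, 0.142, -0.873], 'wrist_torque': [-0.007, -0.016, -0.002], 'grasp_force': 0.0, 'opening': 0.998}
top {'fx': 576.3448239061671, 'fy': 576.3448239061671, 'cx': 322.67358734765054, 'cy': 241.8967038513764, 'cam_to_world': [[0.023, 0.992, -0.123, 384.874], [-1.0, 0.022, -0.009, 52.325], [-0.006, 0.123, 0.992, 1258.155], [0.0, 0.0, 0.0, 1.0]]}
rail [340.2 249.3] 0.58 [525.5  24.2   0. ]
grip [511.3 244.9] 0.87 [ 526.1 -306.   140. ]
grip [435.3 332. ] 0.38 [ 354.6 -157.9  140. ]
deck [501.8 248. ] 0.85 [ 527.5 -307.5   74. ]
torch_top [480.9 166.8] 0.65 [ 668.4 -235.8  187. ]
far_buffer [138.5 248.3] 0.88 [509.8 443.6  74. ]
far_buffer [484.6 167.2] 0.39 [ 697.6 -273.9   74. ]
hammer [234.5 339.4] 0.72 [324.9 248.2   0. ]
magnet_square [433.3 333.6] 0.98 [ 347.3 -179.9    0. ]
magnet_square [496.2 246.8] 0.58 [ 538.8 -317.7    0. ]
parts_tin [360.9 320.3] 0.58 [372.1 -23.5   0. ]
side {'fx': 489.6949785177936, 'fy': 489.6949785177936, 'cx': 328.42116473162156, 'cy': 242.78744648205958, 'cam_to_world': [[-0.818, 0.317, -0.48, 66.17], [-0.575, -0.424, 0.7, 742.474], [0.018, 0.848, 0.529, 665.889], [0.0, 0.0, 0.0, 1.0]]}
rail [343.4 294.3] 0.55 [520.3  17.6   0. ]
grip [414.4 184. ] 0.79 [ 530.  -313.1  140. ]
deck [409.8 208.3] 0.63 [ 530.7 -304.4   74. ]
torch_top [353.7 168.2] 0.92 [ 649.1 -210.2  187. ]
far_buffer [195.1 405.5] 0.9 [499.4 450.7  74. ]
plate [343.8 294.1] 0.58 [520.   16.5   0. ]
hammer [362.3 409.3] 0.81 [323.5 257.    0. ]
magnet_square [452.7 281. ] 0.77 [ 345.  -173.2    0. ]
parts_tin [412.8 308.1] 0.74 [375.1 -30.6   0. ]
1.0
```

View pics/top0.png

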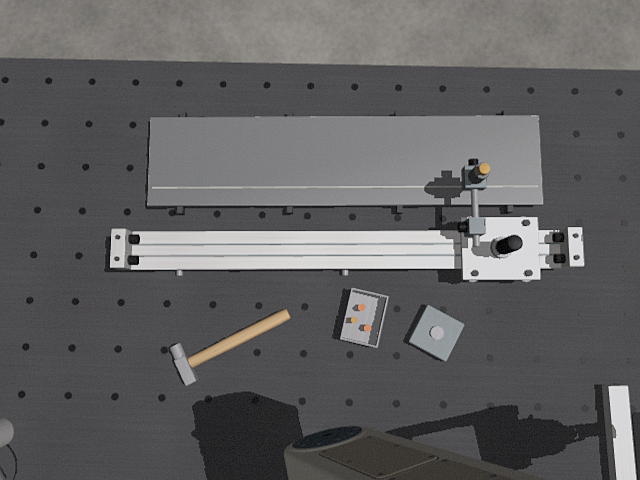

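View pics/side0.png

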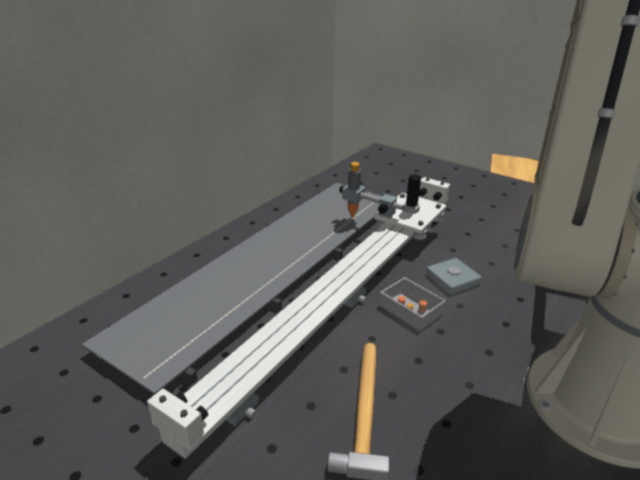

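The top view shows the rail running across at rows 230-270 between end blocks at columns 118 and 575. The grip is at about (510,244) and the torch at (483,170). The hammer (234,340), tin (361,319) and magnet (436,333) lie on the robot's side. The side view agrees, and nothing stands in the hand's path. Next I'll fit the rail line.

```bash
python3 - <<'E'
from h import *
g=cv2.imread("pics/top0.png",0).astype(float)
A=[];B=[]
for c in range(145,450,3):
    p=g[222:285,c]; t=150
    i=np.where(p>t)[0]
    a,b=i[0],i[-1]
    A.append((c,222+a-(p[a]-t)/(p[a]-p[a-1]))); B.append((c,222+b+(p[b]-t)/(p[b]-p[b+1])))
for nm,L in(("far",A),("near",B)):
    P=np.array([ray("top",q,52)[:2] for q in L])
    k,m=np.polyfit(P[:,1],P[:,0],1); print(nm,"x=%.1f%+.4f y"%(m,k),np.std(P[:,0]-k*P[:,1]-m))
# end blocks
for r0 in (236,250,262):
    for lo,hi in((95,150),(545,600)):
        p=g[r0,lo:hi]; i=np.where(p>150)[0]; print(r0,lo+i[0],lo+i[-1],[np.round(ray("top",(lo+j,r0),97)[:2],1).tolist() for j in(i[0],i[-1])])
# grip top outline
f=cv2.imread("pics/top0.png",0)[225:265,485:530]
n,l,s,c=cv2.connectedComponentsWithStats((f<50).astype(np.uint8)); print(s,c+[485,225])
# side view triangulation check
def tri(a,b):
    R=[]
    for cam,uv in(("top",a),("side",b)):
        p0=ray(cam,uv,0);p1=ray(cam,uv,200);R.append((p0,(p1-p0)/np.linalg.norm(p1-p0)))
    M=sum(np.eye(3)-np.outer(d,d) for p,d in R);return np.linalg.solve(M,sum((np.eye(3)-np.outer(d,d))@p for p,d in R))
print(tri((511.3,244.9),(414.4,184)),tri((138.5,248.3),(195.1,405.5)))
print(telemetry.sense()["eef_pos"])
E
```

```text
far x=559.4-0.0210 y 2.373424465659415
near x=480.1-0.0274 y 2.0099538759731357
236 111 149 [[531.3, 493.6], [533.0, 416.1]]
236 568 581 [[552.3, -434.8], [552.9, -461.1]]
250 111 149 [[502.6, 491.7], [504.4, 414.4]]
250 545 582 [[522.6, -387.6], [524.3, -462.2]]
262 110 149 [[478.2, 492.0], [480.0, 412.9]]
262 570 583 [[499.4, -437.3], [500.0, -463.4]]
[[   0    0   45   40 1542]
 [  39    0    3    1    3]
 [  11   10   26   19  246]
 [   6   20    1    4    4]
 [  35   20    2    3    4]
 [   7   26    1    1    1]] [[507.19779507 244.44811933]
 [525.         225.        ]
 [505.64227642 244.9796748 ]
 [491.         246.5       ]
 [520.5        246.        ]
 [492.         251.        ]]
[ 525.80520871 -304.44517544  144.38219631] [509.46940809 445.9920644   62.74004587]
[ 152.68638038 -606.03251238  249.97829995]
```

Emit:
step_arm(
  moves=[
    [[0, 0, -0.858], [0.95, -0.435, 0], 1],
    [[0, 0, -0.858], [0.95, -0.435, 0], 1],
    [[0, 0, -0.858], [0.95, -0.435, 0], 1],
    [[0, 0, -0.858], [0.95, -0.435, 0], 1],
    [[0, 0, -0.858], [0.95, -0.435, 0], 1],
  ],
)

```text
clock: 1.5
eef_pos: [318.9, -472.2, 250.1]
tcp_rot: [3.141, -0.001, 0.929]
contact_force: [0.2, 0.4, 0.3]
opening: 1.001
grasp_force: 0.0
```

Emit:
step_arm(
  moves=[
    [[0, 0, -0.858], [0.98, 0.26, 0], 1],
    [[0, 0, -0.858], [0.98, 0.26, 0], 1],
    [[0, 0, -0.858], [0.98, 0.26, 0], 1],
    [[0, 0, -0.858], [0.98, 0.26, 0], 1],
    [[0, 0, -0.858], [0.98, 0.26, 0], 1],
  ],
)

```text
clock: 2.0
eef_pos: [479.8, -347.4, 250.2]
tcp_rot: [3.14, -0.001, 1.604]
contact_force: [-1.0, -1.2, -0.4]
opening: 1.004
grasp_force: 0.0
```

```bash
python3 - <<'E'
from h import *
f=imaging.grab_frame("wrist");cv2.imwrite("pics/w0.png",f[:,:,::-1])
for n,z in(("grip",140),("deck",74)):
    for m in imaging.mark_of("wrist",n)[:1]:print(n,m,ray("wrist",m["xy"],z))
s=telemetry.sense();print(s["clock"],s["eef_pos"],s["tcp_rot"],s["qpos"])
E
```

```text
grip {'xy': [411.2, 179.4], 'conf': 0.93} [ 527.37421276 -305.47780792  140.        ]
deck {'xy': [387.6, 170.1], 'conf': 0.79} [ 523.46385141 -306.76030599   74.        ]
2.15 [ 475.92112929 -350.30877636  249.84565501] [-3.14117734e+00 -1.48294641e-05  1.59417519e+00] [-6.36927806e-01  3.00773205e-01  1.70832195e+00 -2.68354432e-04
  1.13283463e+00 -6.60192821e-01]
```

View pics/w0.png

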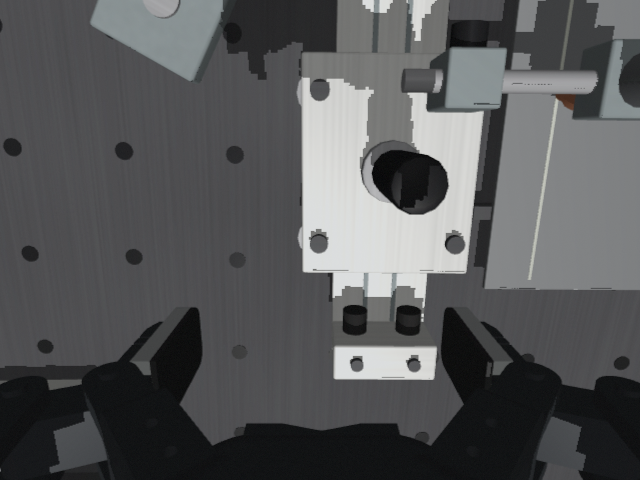

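The wrist view shows the grip at (411,179), conf 0.93, and the rail runs straight up the picture. It puts the grip at (527,-305.5), which matches the top camera.

Emit:
step_arm(
  moves=[
    [[0, 0, 0], [0.12, 0.14, 0.0], 1],
    [[0, 0, 0], [0.218, 0.258, 0.1], 1],
    [[0, 0, 0], [0.218, 0.258, 0.3], 1],
    [[0, 0, 0], [0.218, 0.258, 0.5], 1],
    [[0, 0, 0], [0.218, 0.258, 0.55], 1],
    [[0, 0, 0], [0.218, 0.258, 0.55], 1],
  ],
)

```text
clock: 2.75
eef_pos: [524.7, -306.3, 138.8]
tcp_rot: [-3.139, -0.002, 1.592]
contact_force: [0.9, 0.3, 0.6]
opening: 1.001
grasp_force: 0.0
```

```bash
python3 - <<'E'
from h import *
f=imaging.grab_frame("wrist");cv2.imwrite("pics/w1.png",f[:,:,::-1])
for n,z in(("grip",140),):
    for m in imaging.mark_of("wrist",n)[:2]:print(n,m,ray("wrist",m["xy"],z))
f=imaging.grab_frame("top");cv2.imwrite("pics/top1.png",f[:,:,::-1])
s=telemetry.sense();print(s["clock"],s["eef_pos"],s["tcp_rot"],s["contact_force"])
E
```

```text
grip {'xy': [337.2, 331.5], 'conf': 0.93} [ 531.99857396 -304.685142    140.        ]
2.9 [ 527.07499314 -307.18600077  142.08522525] [3.13904540e+00 1.61475669e-03 1.59300615e+00] [-0.50847183 -0.48328014  0.1987663 ]
```

View pics/w1.png

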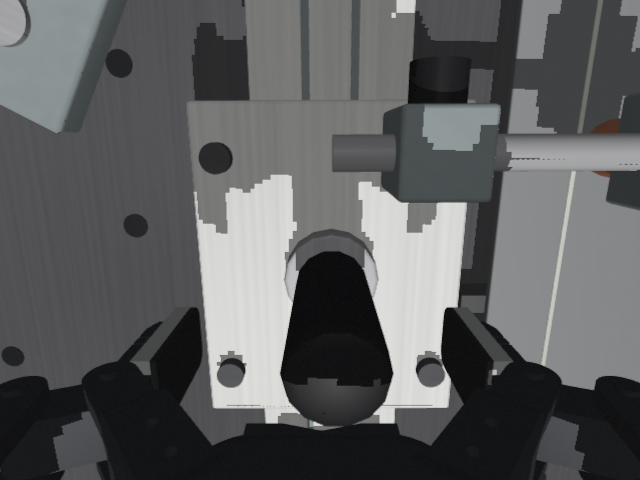

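View pics/top1.png

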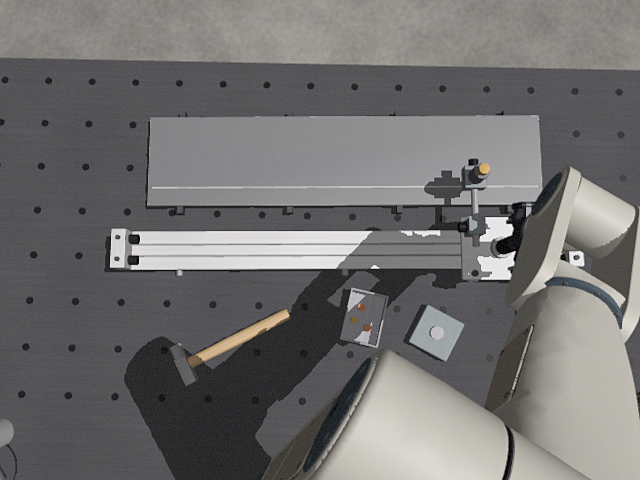

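Wrist view: the grip top is centred on column 336 and the pads' mid-gap is at about 321. The grip is therefore about 4 mm towards tool +y, and I'll shift by that before closing. The top view shows nothing else near the hand.

Emit:
step_arm(
  moves=[
    [[0, 0, 0], [0.005, 0.021, 0.0], 1],
    [[0, 0, 0], [0.005, 0.021, 0.0], -1],
    [[0, 0, 0], [0.005, 0.021, 0], -1],
    [[0, 0, 0], [0.005, 0.021, 0], -1],
  ],
  squeeze=30,
)

```text
clock: 3.3
eef_pos: [530.6, -304.9, 140.4]
tcp_rot: [3.141, 0.0, 1.595]
contact_force: [0.5, 1.1, -0.1]
opening: 0.512
grasp_force: 0.0
```

```bash
cat >> h.py <<'E'
def look(name="grip",z=140):
    s=telemetry.sense();c=imaging.calibration("wrist");imaging.grab_frame("wrist")
    m=imaging.mark_of("wrist",name)[:1]
    T=np.array(c["cam_to_world"]);s2=telemetry.sense()
    print("t",s["clock"],"tcp",np.round(s["eef_pos"],1),"end",s2["clock"],np.round(s2["eef_pos"],1),"F",np.round(s2["contact_force"],1),"open",round(s2["opening"],3),round(s2["grasp_force"],1))
    for q in m:
        d=T[:3,:3]@np.array([(q["xy"][0]-c["cx"])/c["fx"],-(q["xy"][1]-c["cy"])/c["fy"],-1.])
        p=T[:3,3]+d*(z-T[2,3])/d[2]
        print(name,round(q["conf"],2),np.round(q["xy"],1),np.round(p,1),"rel",np.round(p-s["eef_pos"],1)[:2])
E
python3 -c "
from h import *
look()"
```

```text
t 3.3 tcp [ 530.6 -304.9  140.4] end 3.4 [ 529.  -304.7  140.2] F [ 4.1 -0.9  1.9] open 0.367 29.7
grip 0.8 [315.7 336.1] [ 528.6 -303.7  140. ] rel [-2.   1.2]
```

Emit:
step_arm(
  moves=[
    [[0, 0, 0], [0.015, 0, 0], -1],
    [[0, 0, 0], [0.055, 0, 0], -1],
    [[0, 0, 0], [0.125, 0, 0], -1],
    [[0, 0, 0], [0.218, 0, 0], -1],
    [[0, 0, 0], [0.31, 0, 0], -1],
    [[0, 0, 0], [0.403, 0, 0], 1],
    [[0, 0, 0], [0.5, 0, 0], 1],
    [[0, 0, 0], [0.6, 0, 0], 1],
  ],
)

```text
clock: 4.2
eef_pos: [527.7, -183.9, 140.0]
tcp_rot: [3.141, 0.0, 1.594]
contact_force: [0.8, -0.1, 0.4]
opening: 0.86
grasp_force: 0.0
```

```bash
python3 -c "
from h import *
look()"
```

```text
t 4.2 tcp [ 527.7 -183.9  140. ] end 4.3 [ 527.4 -182.8  139.9] F [-0.6 -0.1 -0.1] open 0.999 0.0
grip 0.86 [317.9 345.6] [ 526.5 -186.1  140. ] rel [-1.2 -2.2]
```

Emit:
step_arm(
  moves=[
    [[0, 0, 0], [0.165, 0, 0], 1],
    [[0, 0, 0], [0.255, 0, 0], 1],
    [[0, 0, 0], [0.345, 0, 0], 1],
    [[0, 0, 0], [0.43, 0, 0], 1],
    [[0, 0, 0], [0.52, 0, 0], 1],
    [[0, 0, 0], [0.605, 0, 0], 1],
  ],
)

```text
clock: 4.9
eef_pos: [525.1, -63.7, 140.1]
tcp_rot: [3.141, 0.0, 1.595]
contact_force: [-0.1, -0.1, 0.3]
opening: 0.999
grasp_force: 0.0
```

```bash
python3 -c "
from h import *
look()"
```

```text
t 4.9 tcp [525.1 -63.7 140.1] end 5.0 [524.9 -62.9 140. ] F [-0.2  0.2  0.5] open 1.001 0.0
grip 0.76 [316.1 366.9] [523.4 -74.1 140. ] rel [ -1.6 -10.5]
```

Emit:
step_arm(
  moves=[
    [[0, 0, 0], [0.11, 0, 0], 1],
    [[0, 0, 0], [0.185, 0, 0], 1],
    [[0, 0, 0], [0.255, 0, 0], 1],
    [[0, 0, 0], [0.325, 0, 0], 1],
    [[0, 0, 0], [0.395, 0, 0], 1],
    [[0, 0, 0], [0.465, 0, 0], 1],
    [[0, 0, 0], [0.535, 0, 0], 1],
  ],
)

```text
clock: 5.7
eef_pos: [522.2, 44.2, 140.0]
tcp_rot: [3.142, -0.0, 1.595]
contact_force: [0.2, -0.1, 0.5]
opening: 0.997
grasp_force: 0.0
```

```bash
python3 -c "
from h import *
look()"
```

```text
t 5.7 tcp [522.2  44.2 140. ] end 5.8 [522.1  44.7 140. ] F [ 0.1 -0.2 -0.3] open 0.999 0.0
```

Emit:
step_arm(
  moves=[
    [[0, 0, 0], [0.1, 0, 0], 1],
    [[0, 0, 0], [0.17, 0, 0], 1],
    [[0, 0, 0], [0.235, 0, 0], 1],
  ],
)

```text
clock: 6.1
eef_pos: [521.1, 90.7, 140.0]
tcp_rot: [3.142, 0.0, 1.595]
contact_force: [-0.3, 0.5, 0.1]
opening: 1.0
grasp_force: 0.0
```

```bash
python3 -c "
from h import *
look()"
```

```text
t 6.1 tcp [521.1  90.7 140. ] end 6.2 [521.1  91.3 140. ] F [-0.4 -0.   1. ] open 1.002 0.0
grip 0.58 [321.2 368.9] [521.2  79.5 140. ] rel [  0.2 -11.2]
```

Emit:
step_arm(
  moves=[
    [[0, 0, 0], [0.07, 0, 0], 1],
    [[0, 0, 0], [0.125, 0, 0], 1],
    [[0, 0, 0], [0.175, 0, 0], 1],
    [[0, 0, 0], [0.225, 0, 0], 1],
    [[0, 0, 0], [0.275, 0, 0], 1],
    [[0, 0, 0], [0.32, 0, 0], 1],
    [[0, 0, 0], [0.37, 0, 0], 1],
  ],
)

```text
clock: 6.9
eef_pos: [519.2, 164.8, 140.0]
tcp_rot: [-3.142, 0.0, 1.595]
contact_force: [0.6, 0.3, 0.4]
opening: 1.001
grasp_force: 0.0
```

```bash
python3 -c "
from h import *
look()"
```

```text
t 6.9 tcp [519.2 164.8 140. ] end 7.0 [519.4 165.2 140. ] F [-0.4 -0.3 -0.4] open 0.999 0.0
```

Emit:
step_arm(
  moves=[
    [[0, 0, 0], [0.08, 0, 0], 1],
    [[0, 0, 0], [0.125, 0, 0], 1],
    [[0, 0, 0], [0.165, 0, 0], 1],
  ],
)

```text
clock: 7.3
eef_pos: [518.5, 197.9, 140.0]
tcp_rot: [3.142, -0.0, 1.595]
contact_force: [0.5, -0.5, 0.4]
opening: 0.999
grasp_force: 0.0
```

```bash
python3 -c "
from h import *
look()
cv2.imwrite('pics/w2.png',imaging.grab_frame('wrist')[:,:,::-1])"
```

```text
t 7.3 tcp [518.5 197.9 140. ] end 7.4 [518.5 198.1 140. ] F [ 0.1 -0.5  0.1] open 1.003 0.0
grip 0.69 [317.9 356.9] [517.4 191.4 140. ] rel [-1.1 -6.6]
```

View pics/w2.png

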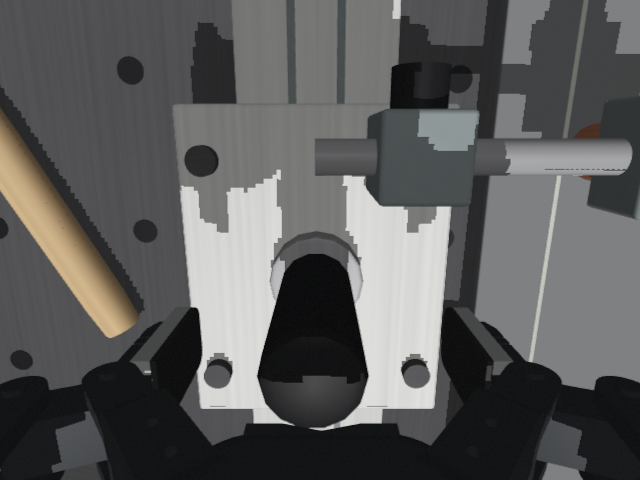

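At t=7.4 the wrist view shows the grip upright between the open pads, centred on column 313, so I need about -2 mm across. It is level with the TCP along the rail and still rolling at about 0.08 m/s. It has rolled free for 3.5 s, so I'll close while matching its speed.

Emit:
step_arm(
  moves=[
    [[0, 0, 0], [0.063, -0.011, 0], -1],
    [[0, 0, 0], [0.098, -0.011, 0], -1],
    [[0, 0, 0], [0.133, -0.011, 0], -1],
    [[0, 0, 0], [0.168, -0.011, 0], -1],
    [[0, 0, 0], [0.203, -0.011, 0], -1],
    [[0, 0, 0], [0.238, -0.011, 0], -1],
    [[0, 0, 0], [0.273, -0.011, 0], -1],
    [[0, 0, 0], [0.308, -0.011, 0], -1],
  ],
  squeeze=30,
)

```text
clock: 8.25
eef_pos: [514.5, 259.1, 140.1]
tcp_rot: [-3.141, 0.0, 1.594]
contact_force: [-4.4, 0.4, 5.3]
opening: 0.368
grasp_force: 30.1
```

Emit:
step_arm(
  moves=[
    [[0, 0, 0], [0.035, 0, 0], -1],
    [[0, 0, 0], [0.07, 0, 0], -1],
    [[0, 0, 0], [0.105, 0, 0], -1],
    [[0, 0, 0], [0.14, 0, 0], -1],
    [[0, 0, 0], [0.175, 0, 0], -1],
    [[0, 0, 0], [0.205, 0, 0], -1],
    [[0, 0, 0], [0.23, 0, 0], -1],
    [[0, 0, 0], [0.25, 0, 0], -1],
  ],
)

```text
clock: 9.05
eef_pos: [513.2, 309.2, 140.1]
tcp_rot: [-3.141, -0.0, 1.595]
contact_force: [-3.9, -0.1, 5.8]
opening: 0.367
grasp_force: 30.3
```

Emit:
step_arm(
  moves=[
    [[0, 0, 0], [0.015, 0, 0], -1],
    [[0, 0, 0], [0.025, 0, 0], -1],
    [[0, 0, 0], [0.03, 0, 0], -1],
    [[0, 0, 0], [0.03, 0, 0], -1],
    [[0, 0, 0], [0.03, 0, 0], -1],
    [[0, 0, 0], [0.03, 0, 0], -1],
    [[0, 0, 0], [0.03, 0, 0], -1],
    [[0, 0, 0], [0.03, 0, 0], -1],
  ],
)

```text
clock: 9.85
eef_pos: [513.1, 314.9, 140.2]
tcp_rot: [-3.141, -0.0, 1.595]
contact_force: [-3.8, 0.2, 6.1]
opening: 0.367
grasp_force: 30.3
```

```bash
python3 -c "
from h import *
look()
cv2.imwrite('pics/top2.png',imaging.grab_frame('top')[:,:,::-1])
for n in('far_buffer','deck'):
  for m in imaging.mark_of('top',n)[:2]: print(n,m,ray('top',m['xy'],74))"
```

```text
t 9.85 tcp [513.1 314.9 140.2] end 9.95 [513.1 314.9 140.2] F [-4.4 -0.4  5.6] open 0.363 30.3
grip 0.6 [324.2 339.5] [514. 315. 140.] rel [0.9 0.1]
far_buffer {'xy': [137.2, 246.9], 'conf': 0.87} [512.65224207 446.43733477  74.        ]
deck {'xy': [199.4, 249.5], 'conf': 0.92} [510.17218031 317.16319145  74.        ]
```

View pics/top2.png

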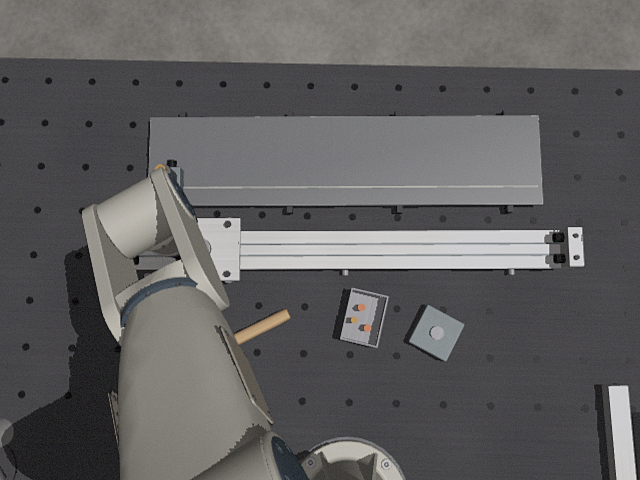

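The top view shows the carriage near the left end, and the deck and buffer marks leave a gap of about 51 mm. The hammer, tin and magnet haven't moved. Now I'll let go and rise.

Emit:
step_arm(
  moves=[
    [[0, 0, 0], [0, 0, 0], 1],
    [[0, 0, 0], [0, 0, 0], 1],
    [[0, 0, 0], [0, 0, 0], 1],
    [[0, 0, 0], [0, 0, 0], 1],
    [[0, 0, 0], [0, 0, 0], 1],
    [[0, 0, 0], [0, 0, -0.1], 1],
    [[0, 0, 0], [0, 0, -0.3], 1],
    [[0, 0, 0], [0, 0, -0.5], 1],
  ],
)

```text
clock: 10.9
eef_pos: [513.1, 314.2, 240.5]
tcp_rot: [-3.14, 0.001, 1.594]
contact_force: [0.3, 0.4, 0.4]
opening: 1.0
grasp_force: 0.0
```

Emit:
step_arm(
  moves=[
    [[0, 0, 0], [-0.05, 0, -0.1], 1],
    [[0, 0, 0], [-0.2, 0, -0.2], 1],
    [[0, 0, 0], [-0.3, 0, -0.2], 1],
    [[0, 0, 0], [-0.3, 0, -0.2], 1],
    [[0, 0, 0], [-0.3, 0, -0.2], 1],
  ],
)

```text
clock: 11.4
eef_pos: [515.0, 254.5, 280.0]
tcp_rot: [3.142, -0.0, 1.593]
contact_force: [0.6, 0.9, 0.2]
opening: 0.999
grasp_force: 0.0
```

```bash
python3 -c "
from h import *
look();look()
cv2.imwrite('pics/w3.png',imaging.grab_frame('wrist')[:,:,::-1])"
```

```text
t 11.4 tcp [515.  254.5 280. ] end 11.5 [514.9 255.1 279.6] F [-0.   0.4 -0.4] open 1.003 0.0
grip 0.68 [322.3 145. ] [514.1 315.7 140. ] rel [-0.8 61.3]
t 11.5 tcp [514.9 255.1 279.6] end 11.6 [514.8 255.2 279.5] F [-0.9 -0.6 -0.9] open 1.001 0.0
grip 0.68 [323.5 144.9] [514.6 316.4 140. ] rel [-0.2 61.3]
```

View pics/w3.png

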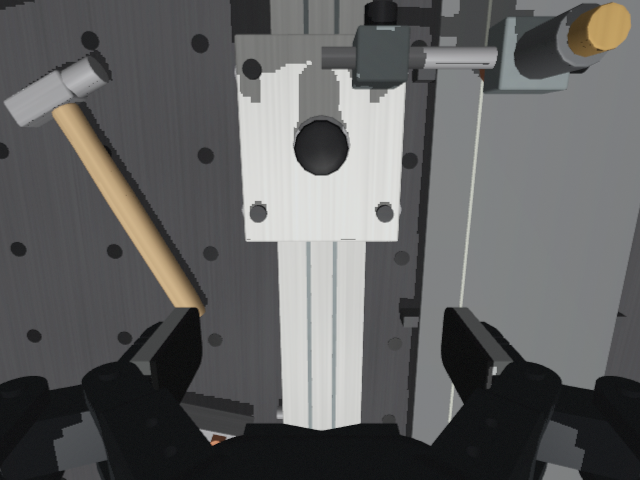

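The wrist view shows the carriage standing still with its grip at (322,146), world y about 316. The hand is clear above it and the hammer is untouched.

```bash
python3 -c "
from h import *
print(r.sign_off())"
```

```text
the job is handed in; nothing more can be done
None
```

Job handed in, no verdict returned: the carriage rolled free for about 3.5 s (slowest about 0.08 m/s) with the open hand alongside, was caught still rolling, and was left standing about 50 mm short of the far buffers without touching them.

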